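Unpin and open a battery transit case

TASK

Pull the retaining pin out of the staple on the battery case and lay it down flat on the bench; then take it again by its steel shank and lay it in its aluminium keeper, its square grip down in the walled pocket. After that, lift the lid off the case by its handle and set it down flat, right way up, in the middle of the black rubber mat. Let nothing drop from a height, and leave the loose battery packs and cells where they are.

Things in the scene. Friction and masses are not known exactly. Their poses are not given: they have to be found in the camera images.
- case: Fixed grey plastic battery case, open box 180 (x) x 220 (y) x 90 mm high, lid loose on top; origin at the centre of its underside on the bench, z up. Its steel staple (inverted U) stands 85 mm from the centre towards +y.
- staple (a point): Centre of the staple's opening, 117 mm above the bench, axes as the case. The staple comes up through a slot in the lid to 136 mm above the bench; opening 18 mm wide (x), staple 8 mm thick (y). The pin passes through it along y and is pulled out towards +y.
- lid_handle (a point): Centre of the lid's handle: dark steel bar 12 x 12 mm in section, 100 mm long along the lid's x, 28 mm clear beneath. Closed: over the case's centre, 132 mm above the bench. Set down on the mat: 52 mm above the mat's top. z up while right way up.
- lid: The loose grey lid, about 0.45 kg: plate 180 (x) x 220 (y) x 8 mm, 10 mm deep locating ribs below, 12 mm high steel pads on top under the pin. Origin: centre of the plate's underside, 42 mm below the handle's centre. To come off it must first rise straight up by at least 60 mm, so that its ribs clear the staple.
- pin: The loose steel pin, about 0.16 kg: shank 14 x 14 mm square, 90 mm long along y, a black grip on its +y end, undersides flush so that it lies flat. Origin: underside of the shank, half-way along it. At the start it lies level through the staple, underside 110 mm above the bench; drawn 60 mm towards the case's +y it is clear.
- pin_knob (a point): Centre of the pin's black plastic grip, a block 28 (x) x 34 (y) x 30 mm (z), at the +y end of the shank. At the start the whole grip stands out past the case's end, its underside 110 mm above the bench. Axes as the pin.
- pin_shank (a point): Point on the pin's shank near its balance point, half-way up the shank (7 mm above the underside): 52 mm from the grip's centre towards the pin's -y, 35 mm from the grip's inner face. Axes as the pin.
- keeper: Fixed aluminium cradle, 56 (x) x 146 mm (y), base plate 8 mm thick, origin on the bench. At +y a walled pocket for the grip: floor 30 mm above the bench, walls to 66 mm, 35 mm apart, no room for fingers beside the grip. At -y a low notch for the shank's end: floor 30 mm, cheeks to 40 mm, 21 mm apart. Between them 70 mm is open down to the plate.
- keeper_rest (a point): Where pin_shank must finally be in the keeper, 37 mm above the bench, 10 mm towards +y of the keeper's origin. The pin goes in from above, its axes along the keeper's (grip at +y), with 3 to 4 mm play each way. The open stretch runs from 38 mm on the -y side to 35 mm on the +y side of this point.
- keeper_pocket (a point): Where pin_knob must finally be: in the keeper's pocket, 52 mm towards the keeper's +y from keeper_rest, 45 mm above the bench.
- mat_top (a point): Centre of the top of the fixed black rubber mat, 240 mm (x) x 260 mm (y), 3 mm thick, on the bench.
- black_pack_center (a point): Point 31 mm above the underside, at the middle, of a loose black battery pack standing on the bench, 45 x 75 x 66 mm high. To be left alone.
- blue_pack_center (a point): Centre of a loose flat blue battery pack, 90 x 170 x 28 mm high. To be left alone.
- cell_block_center (a point): Centre of a loose block of three orange and black cells joined by a strip, 27 x 83 x 69 mm high. To be left alone.
Not all that is in view belongs to the job. Of the things shaped like the keeper, the aluminium one is meant.

How it is judged:
On the way, in this order (a step that is already met when the one before it is completed fails the run):
1. the pin is drawn out of the staple, the lid still on the case (y of pin_shank in the frame of staple above 0.06 m and distance of lid_handle from where it was at the start of the episode below 0.02 m), for 0.1 s.
2. the pin lies flat on the bench, released (height (world z) of pin_shank below 0.013 m and height (world z) of pin_knob below 0.022 m and contact force between pin and the fingers below 0.05 N), for 0.2 s.
3. the pin lies in the keeper, its grip in the pocket, released (x of pin_shank in the frame of keeper_rest between -0.005 and 0.005 m and y of pin_shank in the frame of keeper_rest between -0.007 and 0.007 m and z of pin_shank in the frame of keeper_rest between -0.004 and 0.004 m and x of pin_knob in the frame of keeper_pocket between -0.006 and 0.006 m and y of pin_knob in the frame of keeper_pocket between -0.007 and 0.007 m and z of pin_knob in the frame of keeper_pocket between -0.004 and 0.004 m and contact force between pin and the fingers below 0.05 N and distance of lid_handle from where it was at the start of the episode below 0.02 m), for 0.2 s.
4. the lid is lifted clear of the staple (height (world z) of lid_handle above 0.185 m and contact force between lid and the fingers above 0.05 N), for 0.1 s.
At the end, for the whole second after the job is handed in: Pin in the keeper: shank point within 5 mm across, 7 mm along, 4 mm in height; grip in its pocket within 6, 7 and 4 mm. Lid right way up on the mat, flat within 0.06 rad, handle centre within 40 mm of the mat's centre and 45 to 59 mm above it. Both released (x of pin_shank in the frame of keeper_rest between -0.005 and 0.005 m and y of pin_shank in the frame of keeper_rest between -0.007 and 0.007 m and z of pin_shank in the frame of keeper_rest between -0.004 and 0.004 m and x of pin_knob in the frame of keeper_pocket between -0.006 and 0.006 m and y of pin_knob in the frame of keeper_pocket between -0.007 and 0.007 m and z of pin_knob in the frame of keeper_pocket between -0.004 and 0.004 m and horizontal distance between lid_handle and mat_top below 0.04 m and angle between lid_handle's own z axis and vertical below 0.06 rad and z of lid_handle in the frame of mat_top between 0.045 and 0.059 m and contact force between each of pin, lid and the fingers below 0.05 N); the robot touches nothing.
It fails at once if a bystander pack or cell block moved by more than 30 mm (distance of any of black_pack_center, blue_pack_center, cell_block_center from where it was at the start of the episode above 0.03 m).
It fails at once if the lid let go in mid-air away from the case (contact force between lid and the fingers below 0.05 N and height (world z) of lid_handle above 0.1 m and horizontal distance between lid_handle and staple above 0.15 m).
It fails at once if the pin let go in mid-air away from the staple (contact force between pin and the fingers below 0.05 N and height (world z) of pin_shank above 0.075 m and horizontal distance between pin_shank and staple above 0.065 m).
It also fails if it takes over 70 s, if anything falls off the work surface, if the arm or the gripper's body presses on something with over 40 N, if the wrist force passes 120 N, or if a joint passes its speed limit or range.

ROBOT

A 6-joint arm with a two-finger parallel gripper is mounted at the origin on the work surface. World frame = base frame: x ahead of the robot, y to its left, z up, the work surface at z = 0. Lengths are in m, angles in rad, forces in N, time in s.
With the tool pointing down it reaches from about 0.2 to 0.875 m from the base axis. Payload 3.4 kg.
Tool frame: the origin (TCP) lies at the very end of the fingers, on their centre line; the grasp point (between the pads) lies 19 mm behind it; z points along the fingers, y is the line along which they close (so a half turn about z gives the same grasp; the last joint's range is limited). The gripper opens to 94 mm and grips with 3 to 60 N. Pads are 16 mm wide; open, the fingers measure 119 mm over their backs; the gripper's body (75 mm by 177 mm) begins 78 mm behind the grasp point.
Start: joints at [-1.388, 0.276, 1.505, -0, 1.361, -0.121], TCP at [0.172, -0.549, 0.205] pointing down, gripper open.
Joint ranges: [-2.89, 2.89], [-0.75, 2.08], [0.22, 2.7], [-1.18, 4.32], [0.11, 2.71], [-2.7, 2.7]. Speed limits (rad/s): [2.57, 2.57, 3.14, 3.14, 3.14, 3.14].

INTERFACE

Orientations are given as a unit quaternion [w, x, y, z].
In Python, from cell import sensors, get_image, hand_in gives the robot as it stands. The module is installed in compiled form; this text tells all that it offers.
- The arm moves only by the tool play_rows, never from a script. Its argument "motion" is a list of rows, each a list of 4 numbers: the shift along the tool's x, y, z each as a share of 0.15 m, from -1 to 1, then the turn about the tool's z as a share of 90 degrees, from -1 to 1. A call has 1 to 20 rows; each row shifts and turns the commanded pose from where the row before left it, along the tool's axes as they then stand; what a row does not reach is not made up. A row lasts 1/12 s, in which the tool goes at most 41.7 mm and 7.16 degrees, less where a joint would pass 70% of its speed; a pose out of reach is approached as far as the arm can. A call with a number of a shift or a turn outside -1 to 1 is refused whole. A call with a gripper value outside its range is refused whole. "fingers" is the finger opening in mm, from 0 to 94, set as the call begins (left out, the last holds). The fingers move at their own pace and stop on an object; "force" is the grip in N (left out, the last holds). Time passes only in rows, so rows that do not move let the fingers close. It gives the time, the measured TCP pose, the force, the opening and the grip force at its end, in the units of the state.
- sensors.get_obs(): the state, without advancing time (a new reading comes with each control period).
- get_image(name): name is "scene" or "side" or "wrist"; returns a dict with "image" (480x640x3 uint8, blue, green, red), "vfov" (degrees; the focal length in pixels is half the picture's height over the tangent of half this angle, whatever the lens; pixels are square), "cx", "cy" (the principal point, pixels), "distortion" ([k1, k2, p1, p2, k3] as OpenCV has them; the pictures are not rectified), "rvec" (rotation vector, rad) and "tvec" (3), from world to camera coordinates, as OpenCV has them. Camera axes: x right, y down, z forward; pixel columns grow to the right and rows downward; lengths in m; the calibration is good to about 2 mm. A picture is of the moment at which its call begins. There is no depth.
- hand_in(): hands the job in; it is judged then, once.
The state is a dict: "clock": time; "joints": joint angles; "dq": joint speeds; "joint_torque": joint torques, N m; "position": TCP position; "tcp_rot": TCP orientation; "contact_force": force on the tool from outside, world axes, zero at the start; "moment": the same for the moment, N m; "finger_gap": finger opening in m; "gripper_force": force on a finger pad.
Only numpy, scipy, OpenCV 4.12 (cv2) and the standard library are available. Lean on these libraries where they do the work, as an engineer would, in place of code of your own. Each camera call takes 0.05 s, during which the arm holds its last target. There are 200 camera calls.

## Working session

There is one attempt and no reset: what is moved stays moved. The work goes in short steps, Python scripts to look and compute and a tool call to move; the robot and the scene stay as the last step left them, time stands still between calls to the robot, and variables do not carry over. Pictures are saved under pics/ and viewed, at most 10 in all, crops included, and the job is handed in when it is done.

Besides the shell and the picture viewer there is one more tool, called after "Request:" as name(argument=value, ...), one argument or row to a line, values as JSON. play_rows: Moves the arm, as the interface text tells. Its arguments: {"type":"object","properties":{"motion":{"type":"array","items":{"type":"array","items":{"type":"number","minimum":-1,"maximum":1}}},"fingers":{"type":"number"},"force":{"type":"number"}},"required":["motion"]}

```bash
mkdir -p pics
cat > h.py <<'E'
import numpy as np, cv2, pickle
from cell import sensors, get_image
def snap(n,f):
    d=get_image(n); cv2.imwrite(f'pics/{f}.png',d['image']); pickle.dump(d,open(f'pics/{f}.pkl','wb')); return d
def load(f): return pickle.load(open(f'pics/{f}.pkl','rb'))
def K(d):
    f=240/np.tan(np.radians(d['vfov'])/2); return np.array([[f,0,d['cx']],[0,f,d['cy']],[0,0,1.]])
def ray(d,px):
    u=cv2.undistortPoints(np.array([[px]],float),K(d),np.array(d['distortion'],float))[0,0]
    R=cv2.Rodrigues(np.array(d['rvec'],float))[0]; t=np.array(d['tvec'],float).ravel()
    return -R.T@t, R.T@np.array([u[0],u[1],1.])
def atz(d,px,z):
    c,v=ray(d,px); return c+v*(z-c[2])/v[2]
def proj(d,P):
    return cv2.projectPoints(np.array(P,float).reshape(-1,3),np.array(d['rvec'],float),np.array(d['tvec'],float),K(d),np.array(d['distortion'],float))[0].reshape(-1,2)
E
python3 -c "
from h import *
for n in ('scene','side','wrist'):
    d=snap(n,n+'0'); print(n,d['vfov'],ray(d,(320,240)),d['distortion'])
a=sensors.get_obs();print(a)"
```

```text
scene 50.74738321813459 (array([ 1.21509757, -0.13762485,  0.76079228]), array([-0.73171506,  0.15090496, -0.66470406])) [-0.01610334  0.          0.          0.          0.        ]
side 49.701987325694496 (array([0.00444958, 0.80925737, 0.91671187]), array([ 0.3791546 , -0.65155365, -0.65706923])) [-0.00049631  0.          0.          0.          0.        ]
wrist 70.74721541188246 (array([ 0.23584007, -0.52868686,  0.38420844]), array([-0.22656216, -0.07416652, -0.97119433])) [-0.06165773  0.          0.          0.          0.        ]
{'clock': 0.15, 'joints': array([-1.38801154e+00,  2.76444462e-01,  1.50583169e+00, -4.49137716e-05,
        1.36071365e+00, -1.20981048e-01]), 'dq': array([-3.70598552e-04, -1.99038490e-03, -3.04491490e-03, -1.33405398e-03,
        2.13261186e-05, -1.52545328e-03]), 'joint_torque': array([ 1.73624532e-03, -4.04924119e+01, -2.37432986e+01,  7.02522439e-02,
        3.15387198e-02, -9.25650716e-05]), 'position': array([ 0.17190116, -0.54824993,  0.2048107 ]), 'tcp_rot': array([-6.97561423e-04,  9.88486994e-01,  1.51304247e-01, -4.35331685e-05]), 'contact_force': array([-0.27873852, -0.10691673,  0.12882793]), 'moment': array([-0.00974914,  0.00324511, -0.00074126]), 'gripper_force': 0.0, 'finger_gap': 0.09430750842134483}
```

View pics/scene0.png

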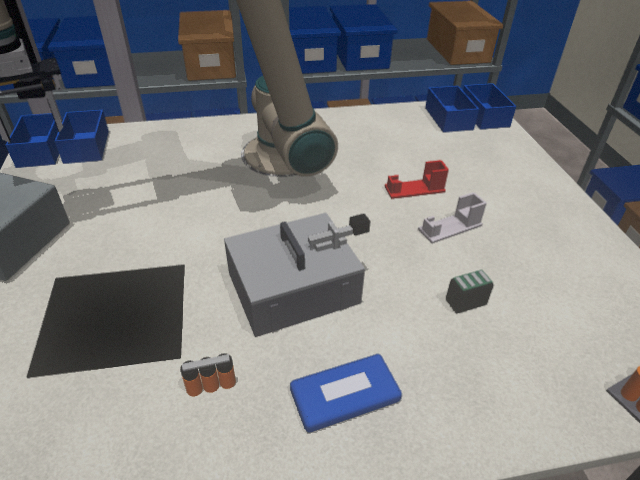

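View pics/side0.png

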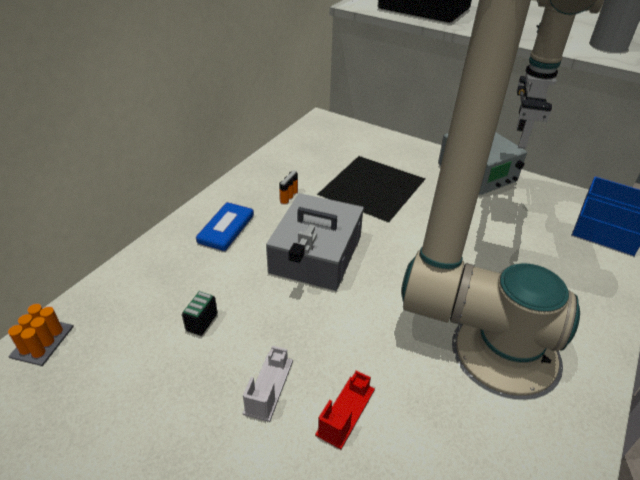

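Scene: case top at about (293,258), pin grip at (359,224), aluminium keeper at (452,220), mat at (112,318). The side view shows the aluminium keeper at (268,385) and the red decoy at (345,410). I'll magnify both for corner picks.

```bash
python3 -c "
from h import *
s=load('scene0')['image'];t=load('side0')['image']
def c(i,x,y): return cv2.resize(i[y:y+75*2,x:x+200],(800,600),interpolation=cv2.INTER_CUBIC)
cv2.imwrite('pics/a.png',c(s,205,190))
k1=cv2.resize(s[185:245,410:490],(400,300),interpolation=cv2.INTER_CUBIC)
k2=cv2.resize(t[340:425,235:305],(412,500),interpolation=cv2.INTER_CUBIC)
o=np.zeros((600,800,3),np.uint8);o[:300,:400]=k1;o[:500,400:]=k2[:,:400]
cv2.imwrite('pics/b.png',o)
cv2.imwrite('pics/c.png',cv2.resize(t[185:305,255:375],(600,600),interpolation=cv2.INTER_CUBIC))
"
```

```text
(no output)
```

View pics/a.png

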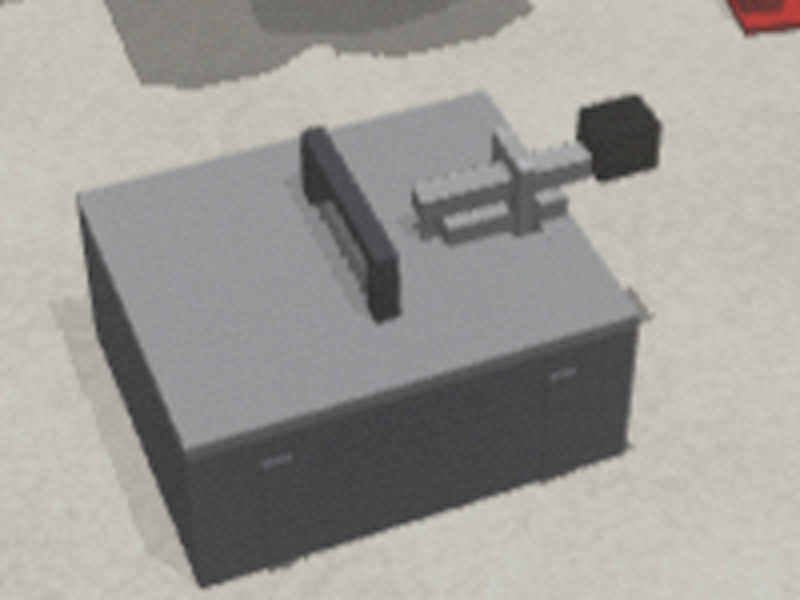

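View pics/b.png

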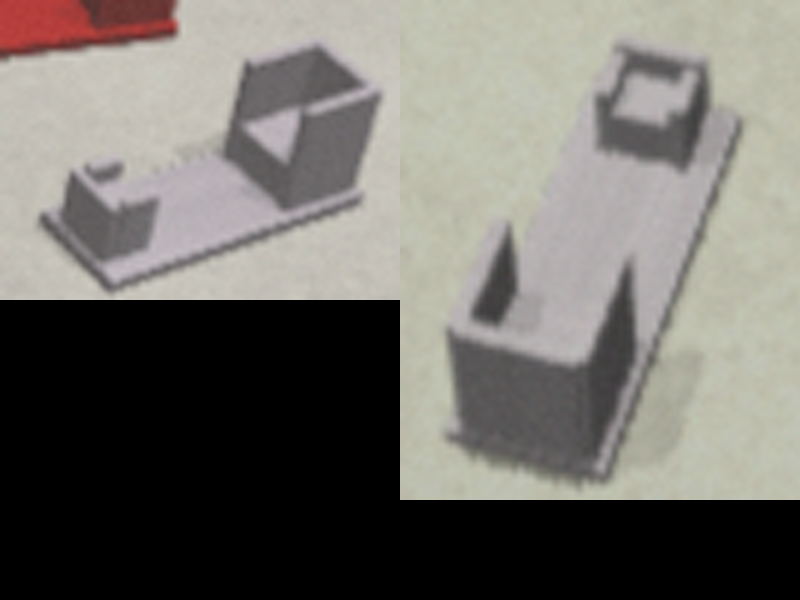

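View pics/c.png

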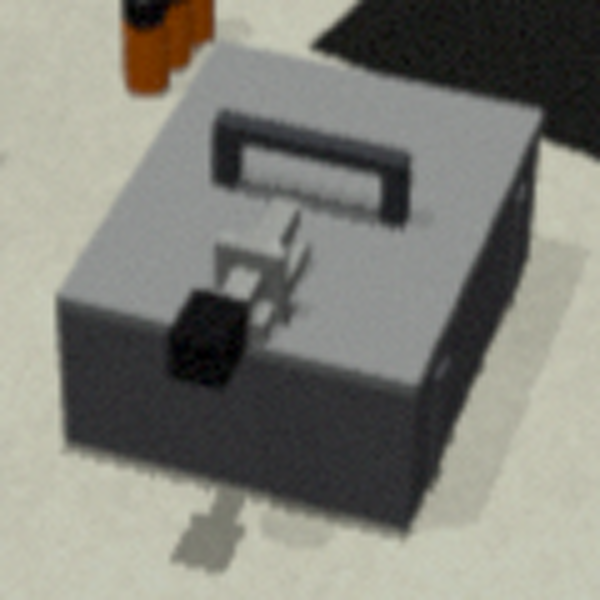

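```bash
cat > fit.py <<'E'
from h import *
from scipy.optimize import least_squares
S=load('scene0');T=load('side0')
def fit(obs,g):
    def res(p):
        c,s=np.cos(p[2]),np.sin(p[2]);r=[]
        for d,px,(x,y,z) in obs:
            r.append(proj(d,[p[0]+c*x-s*y,p[1]+s*x+c*y,z])[0]-px)
        return np.ravel(r)
    o=least_squares(res,g,loss='soft_l1'); print(np.round(o.x,4),'deg',np.degrees(o.x[2]).round(2)); print(np.round(res(o.x).reshape(-1,2),1).tolist()); return o.x
def A(u,v): return np.array([205+(u+.5)/4-.5,190+(v+.5)/4-.5])
def C(u,v): return np.array([255+(u+.5)/5-.5,185+(v+.5)/5-.5])
def B1(u,v): return np.array([410+(u+.5)/5-.5,185+(v+.5)/5-.5])
def B2(u,v): return np.array([235+(u-400+.5)/5.886-.5,340+(v+.5)/5.882-.5])
X,Y=.09,.11
case=fit([(S,A(78,195),(-X,-Y,.098)),(S,A(485,92),(-X,Y,.098)),(S,A(640,318),(X,Y,.098)),(S,A(188,450),(X,-Y,.098)),(S,A(202,586),(X,-Y,0)),(S,A(628,452),(X,Y,0)),
(T,C(62,298),(X,Y,.098)),(T,C(418,387),(-X,Y,.098)),(T,C(543,108),(-X,-Y,.098)),(T,C(220,42),(X,-Y,.098)),(T,C(68,447),(X,Y,0)),(T,C(408,530),(-X,Y,0))],[.5,0,.0])
X,Y=.028,.073
keep=fit([(S,B1(42,213),(-X,-Y,.008)),(S,B1(112,284),(X,-Y,.008)),(S,B1(362,197),(X,Y,.008)),(T,B2(742,120),(-X,-Y,.008)),(T,B2(606,470),(-X,Y,.008)),(T,B2(447,433),(X,Y,.008))],[.4,.2,0])
X,Y=.12,.13
mat=fit([(S,np.array(q,float),p) for q,p in [((186,265),(-X,Y,.003)),((52,269),(-X,-Y,.003)),((34,372),(X,-Y,.003)),((181,359),(X,Y,.003))]],[.6,-.4,0])
def loc(p,x,y): c,s=np.cos(p[2]),np.sin(p[2]); return np.round([p[0]+c*x-s*y,p[1]+s*x+c*y],4)
# pin tip etc
print('staple',loc(case,0,.085),'rest',loc(keep,0,.01))
for n,z in(('knob top corner nw',.140),):
    print([atz(S,A(*q),z).round(4) for q in ((578,105),(638,96),(660,128),(597,143))])
    print([atz(T,C(*q),z).round(4) for q in ((200,290),(247,305),(222,352),(170,335))])
for n,px,z in(('black',(470,285),.066),('blue',(346,390),.028),('cells',(208,362),.069)): print(n,atz(S,px,z).round(3))
E
python3 fit.py
```

```text
[ 0.5128 -0.0465  0.2198] deg 12.59
[[-0.6, -0.2], [-0.0, -0.5], [0.2, -0.9], [-0.4, 0.1], [-0.1, 1.2], [-0.6, 0.6], [-1.1, 0.3], [0.2, 0.3], [0.0, 1.2], [-0.3, 0.3], [-0.4, -0.1], [0.4, 1.1]]
[0.3859 0.3433 0.2801] deg 16.05
[[-0.3, -0.2], [0.1, 0.1], [0.6, -0.3], [0.2, -1.0], [0.3, 0.7], [-0.3, -0.3]]
[ 0.5215 -0.3936 -0.0381] deg -2.18
[[0.8, -2.0], [6.9, 5.2], [-7.1, 1.0], [-0.4, -2.6]]
staple [0.4943 0.0365] rest [0.3832 0.3529]
[array([0.4714, 0.0726, 0.14  ]), array([0.4693, 0.1034, 0.14  ]), array([0.4951, 0.1078, 0.14  ]), array([0.5011, 0.075 , 0.14  ])]
[array([0.4965, 0.0777, 0.14  ]), array([0.4731, 0.0749, 0.14  ]), array([0.4656, 0.107 , 0.14  ]), array([0.4911, 0.1101, 0.14  ])]
black [0.623 0.277 0.066]
blue [0.778 0.002 0.028]
cells [ 0.714 -0.213  0.069]
```

Request:
play_rows(
  motion=[
    [0, 0, -0.27, 0],
    [0, 0, -0.27, 0],
    [0.18, -0.191, 0, 0],
    [0.18, -0.191, 0, 0],
    [0.18, -0.191, 0, 0],
    [0.18, -0.191, 0, 0],
    [0.18, -0.191, 0, 0],
    [0.18, -0.191, 0, 0],
    [0.18, -0.191, 0, 0],
    [0.18, -0.191, 0, 0],
    [0.18, -0.191, 0, 0],
    [0.18, -0.191, 0, 0],
    [0.18, -0.191, 0, 0],
    [0.18, -0.191, 0, 0],
    [0.18, -0.191, 0, 0],
    [0.18, -0.191, 0, 0],
    [0.18, -0.191, 0, 0],
    [0.18, -0.191, 0, 0],
    [0.18, -0.191, 0, 0],
    [0.18, -0.191, 0, 0],
  ],
  fingers=94,
)

```text
clock: 1.82
position: [0.4817, 0.0908, 0.2863]
tcp_rot: [0.0, 0.988, 0.152, -0.0]
contact_force: [1.7, -0.6, 0.5]
finger_gap: 0.0943
gripper_force: 0.0
```

Request:
play_rows(
  motion=[
    [0, 0, 0, -0.0789],
    [0, 0, 0, -0.0789],
    [0, 0, 0, -0.0789],
    [0, 0, 0, -0.0789],
    [0, 0, 0, -0.0789],
    [0, 0, 0, -0.0789],
    [0, 0, 0, -0.0789],
    [0, 0, 0, -0.0789],
    [0, 0, 0, -0.0789],
    [0, 0, 0, -0.0789],
    [0, 0, 0, -0.0789],
    [0, 0, 0, -0.0789],
    [0, 0, 0, 0],
    [0, 0, 0, 0],
  ],
)

```text
clock: 2.98
position: [0.4813, 0.0888, 0.2862]
tcp_rot: [-0.0, 0.626, 0.78, -0.0]
contact_force: [-0.2, -0.4, 0.4]
finger_gap: 0.094
gripper_force: 0.0
```

```bash
cat >> h.py <<'E'
def rel(P):
    "P (world xyz) relative to TCP in tool axes, in rows units"
    from scipy.spatial.transform import Rotation as R
    o=sensors.get_obs(); r=R.from_quat(o['tcp_rot'],scalar_first=True)
    M=r.as_matrix(); yaw=np.degrees(np.arctan2(M[1,0],M[0,0]))
    d=M.T@(np.array(P)-o['position'])
    print('t',round(o['clock'],2),'tcp',o['position'].round(4),'yaw_x',yaw.round(2),'d_mm',(d*1000).round(1),'units',(d/.15).round(3)); return d
E
python3 -c "
from h import *
rel([.4823,.0902,.114])
d=snap('wrist','w1');print(ray(d,(320,240)))"
```

```text
t 2.98 tcp [0.4813 0.0888 0.2862] yaw_x 102.44 d_mm [  1.2   1.3 172.2] units [0.008 0.009 1.148]
(array([0.46653603, 0.15416901, 0.46569839]), array([ 0.05446246, -0.2294585 , -0.97181899]))
```

View pics/w1.png

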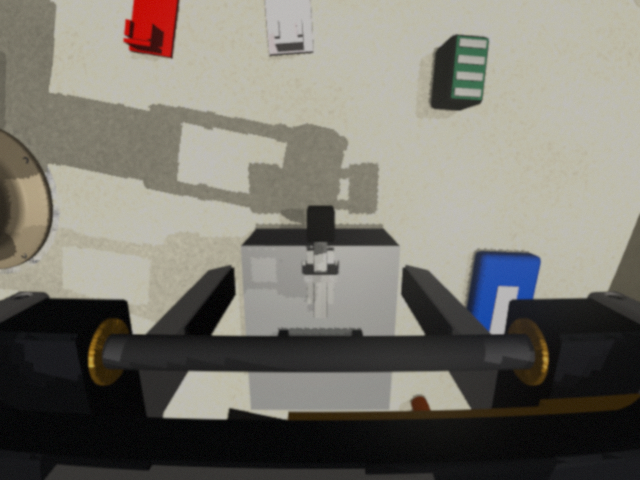

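The wrist view shows the grip at about (320,222), the staple at (320,265), and the case square with the tool. I'll check that numerically along with the mat by thresholding.

Run:
```python
from h import *
d=load('w1')
for px in((307,207),(334,207),(320.5,207),(334,232),(307,232)): print(px,atz(d,px,.14).round(4))
print('shank',atz(d,(320,285),.124).round(4))
print('lid edge',[atz(d,q,.098).round(4) for q in((242,247),(399,246))])
g=load('w1')['image']
kp=np.array([[.4823,.0902,.14]]);print('pred knob',proj(d,kp))
S=load('scene0');T=load('side0')
for D,(x0,y0,x1,y1) in((S,(20,255,200,385)),(T,(305,150,435,225))):
    m=(D['image'].max(2)<60).astype(np.uint8)[y0:y1,x0:x1]
    n,l,st,_=cv2.connectedComponentsWithStats(m);k=1+st[1:,4].argmax()
    c=max(cv2.findContours((l==k).astype(np.uint8),0,1)[0],key=cv2.contourArea)
    q=cv2.approxPolyDP(cv2.convexHull(c),5,True)[:,0]+[x0,y0]
    P=[atz(D,p,.003).round(4) for p in q];print(q.tolist(),P,np.mean(P,0))
```

```text
(307, 207) [0.4654 0.1067 0.14  ]
(334, 207) [0.4909 0.1123 0.14  ]
(320.5, 207) [0.4781 0.1095 0.14  ]
(334, 232) [0.4965 0.0882 0.14  ]
(307, 232) [0.4705 0.0824 0.14  ]
shank [0.4965 0.0249 0.124 ]
lid edge [array([0.4029, 0.0404, 0.098 ]), array([0.5756, 0.0797, 0.098 ])]
pred knob [[320.37296311 226.97762999]]
[[177, 271], [180, 357], [28, 375], [56, 279]] [array([ 0.4275, -0.279 ,  0.003 ]), array([ 0.6475, -0.2693,  0.003 ]), array([ 0.6411, -0.5252,  0.003 ]), array([ 0.41  , -0.5222,  0.003 ])] [ 0.531525 -0.398925  0.003   ]
[[319, 193], [358, 157], [423, 179], [388, 221]] [array([ 0.6453, -0.2784,  0.003 ]), array([ 0.6419, -0.5205,  0.003 ]), array([ 0.4107, -0.5181,  0.003 ]), array([ 0.4126, -0.2693,  0.003 ])] [ 0.527625 -0.396575  0.003   ]
```

Request:
play_rows(
  motion=[
    [0.012, 0.009, 0.23, 0],
    [0, 0, 0.23, 0],
    [0, 0, 0.23, 0],
    [0, 0, 0.23, 0],
    [0, 0, 0.13, 0],
    [0, 0, 0.1, 0],
    [0, 0, 0, 0],
    [0, 0, 0, 0],
  ],
)

```text
clock: 3.7
position: [0.4821, 0.0908, 0.1136]
tcp_rot: [-0.001, 0.626, 0.78, -0.001]
contact_force: [-0.2, -0.6, -0.2]
finger_gap: 0.0941
gripper_force: 0.0
```

Request:
play_rows(
  motion=[
    [0, 0, 0, 0],
    [0, 0, 0, 0],
    [0, 0, 0, 0],
    [0, 0, 0, 0],
    [0, 0, 0, 0],
    [0, 0, 0, 0],
    [0, 0, 0, 0],
    [0, 0, 0, 0],
    [0, 0, 0, 0],
    [0, 0, 0, 0],
  ],
  fingers=0,
  force=40,
)

```text
clock: 4.53
position: [0.4824, 0.0908, 0.1139]
tcp_rot: [0.0, 0.625, 0.781, -0.0]
contact_force: [0.2, 0.4, 0.4]
finger_gap: 0.0309
gripper_force: 0.0
```

Request:
play_rows(
  motion=[
    [0, 0, 0, 0],
    [0, 0, 0, 0],
    [0, 0, 0, 0],
    [0, 0, 0, 0],
  ],
)

```text
clock: 4.87
position: [0.4824, 0.0908, 0.1139]
tcp_rot: [0.0, 0.625, 0.781, -0.0]
contact_force: [0.7, -0.0, -1.3]
finger_gap: 0.0279
gripper_force: 40.0
```

Request:
play_rows(
  motion=[
    [0.03, 0, 0, 0],
    [0.07, 0, 0, 0],
    [0.1, 0, 0, 0],
    [0.1, 0, 0, 0],
    [0.1, 0, 0, 0],
    [0.1, 0, 0, 0],
    [0.1, 0, 0, 0],
    [0.1, 0, 0, 0],
    [0.06, 0, 0, 0],
    [0.03, 0, 0, 0],
    [0, 0, 0, 0],
    [0, 0, 0, 0],
    [0, 0, 0, 0],
  ],
)

```text
clock: 5.95
position: [0.4566, 0.206, 0.1139]
tcp_rot: [0.0, 0.625, 0.78, -0.0]
contact_force: [0.4, -0.2, -2.2]
finger_gap: 0.0276
gripper_force: 40.0
```

```bash
python3 -c "
from h import *
a=snap('scene','s2')['image'];b=snap('side','t2')['image']
o=np.hstack([cv2.resize(a[150:300,280:480],(400,300)),cv2.resize(b[200:350,220:420],(400,300))]);cv2.imwrite('pics/p2.png',cv2.resize(o,None,fx=1,fy=1))
rel([.4824,.0908,.004])"
```

```text
t 6.05 tcp [0.4567 0.2059 0.1139] yaw_x 102.57 d_mm [-1.179e+02  1.000e-01  1.099e+02] units [-0.786  0.001  0.733]
```

View pics/p2.png

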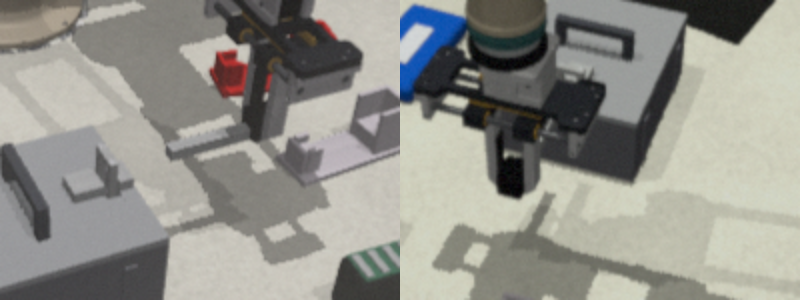

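The pin is clear of the staple and level in the fingers, with the lid undisturbed. Lowering it now.

Request:
play_rows(
  motion=[
    [0, 0, 0.17, 0],
    [0, 0, 0.17, 0],
    [0, 0, 0.17, 0],
    [0, 0, 0.12, 0],
    [0, 0, 0.05, 0],
    [0, 0, 0.02, 0],
    [0, 0, 0.02, 0],
    [0, 0, 0.01, 0],
    [0, 0, 0, 0],
    [0, 0, 0, 0],
    [0, 0, 0, 0],
  ],
)

```text
clock: 6.97
position: [0.4571, 0.2066, 0.0052]
tcp_rot: [0.001, 0.625, 0.781, 0.001]
contact_force: [-0.1, -0.1, -1.9]
finger_gap: 0.0279
gripper_force: 40.0
```

Request:
play_rows(
  motion=[
    [0, 0, 0.005, 0],
    [0, 0, 0.004, 0],
    [0, 0, 0, 0],
    [0, 0, 0, 0],
  ],
)

```text
clock: 7.3
position: [0.4569, 0.2066, 0.0039]
tcp_rot: [0.0, 0.625, 0.781, 0.0]
contact_force: [-0.7, 0.7, 5.6]
finger_gap: 0.0275
gripper_force: 40.0
```

Request:
play_rows(
  motion=[
    [0, 0, 0, 0],
    [0, 0, 0, 0],
    [0, 0, 0, 0],
    [0, 0, 0, 0],
    [0, 0, 0, 0],
    [0, 0, 0, 0],
    [0, 0, -0.1, 0],
    [0, 0, -0.25, 0],
    [0, 0, -0.25, 0],
    [0, 0, -0.25, 0],
    [0, 0, -0.25, 0],
    [0, 0, -0.25, 0],
    [0, 0, 0, 0],
    [0, 0, 0, 0],
  ],
  fingers=70,
)

```text
clock: 8.47
position: [0.4579, 0.2069, 0.2079]
tcp_rot: [0.002, 0.625, 0.781, 0.002]
contact_force: [-0.1, -0.2, -0.2]
finger_gap: 0.0701
gripper_force: 0.0
```

```bash
python3 -c "
from h import *
d=snap('wrist','w3');rel([.4569,.2066,.003])
print(proj(d,[.4569,.2066,.03]))
cv2.imwrite('pics/p3.png',cv2.resize(d['image'][0:380,120:520],(800,760))[:600])"
```

```text
t 8.52 tcp [0.4565 0.2064 0.2058] yaw_x 102.62 d_mm [1.000e-01 3.000e-01 2.028e+02] units [1.000e-03 2.000e-03 1.352e+00]
[[317.08135396 222.31355903]]
```

View pics/p3.png

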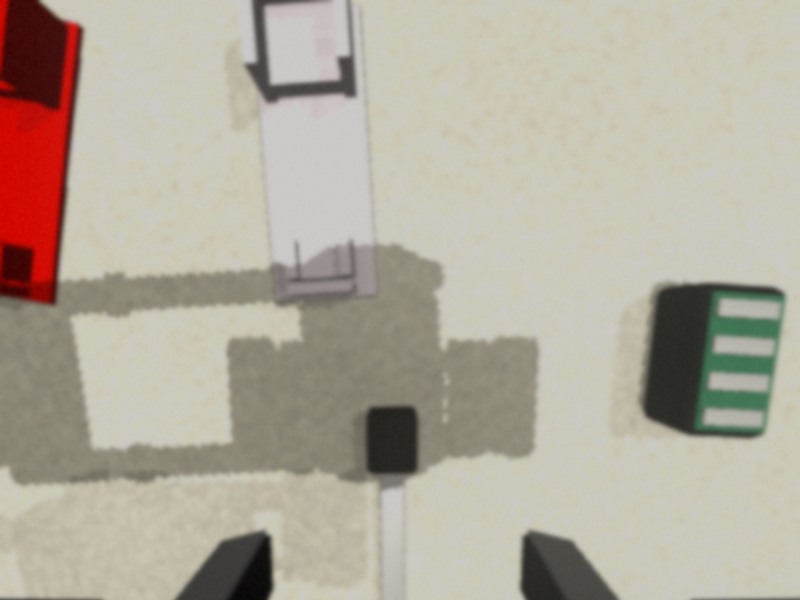

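The wrist view shows the pin lying flat with its grip at (316,220) full-res, parallel to the tool. The keeper's near corners are at (258,150) and (308,146).

Run:
```python
from h import *
d=load('w3'); F=lambda u,v:(120+(u+.5)/2-.5,(v+.5)/2-.5)
def P(n,u,v,z): p=atz(d,F(u,v),z); print(n,p.round(4)); return p
a=P('inner edge L',368,474,.03);b=P('inner edge R',416,474,.03)
P('outer top?',392,413,.03);P('outer bottom',392,407,0)
P('shank L',381,520,.014);P('shank R',404,520,.014)
P('K y- x-',277,301,.004);P('K y- x+',376,294,.004)
P('K notch L',298,262,.04);P('K notch R',352,262,.04)
P('K edge R up',362,60,.008)
from fit import keep,loc
for n,x,y,z in(('x-y-',-.028,-.073,.008),('x+y-',.028,-.073,.008),('R up',.028,.0,.008),('cheekL',-.0105,-.06,.04),('cheekR',.0105,-.06,.04),('pock floor front L',-.0175,.045,.03),('front R',.0175,.045,.03)):
    q=proj(d,[*loc(keep,x,y),z])[0]; print(n,((q-[120,0])*2).round(0))
```

```text
inner edge L [0.4462 0.1879 0.03  ]
inner edge R [0.4717 0.1936 0.03  ]
outer top? [0.4517 0.2232 0.03  ]
outer bottom [0.4518 0.2225 0.    ]
shank L [0.4594 0.1592 0.014 ]
shank R [0.4724 0.162  0.014 ]
K y- x- [0.3771 0.2667 0.004 ]
K y- x+ [0.4296 0.2821 0.004 ]
K notch L [0.3898 0.2879 0.04  ]
K notch R [0.4159 0.2936 0.04  ]
K edge R up [0.3976 0.3956 0.008 ]
[ 0.5128 -0.0465  0.2198] deg 12.59
[[-0.6, -0.2], [-0.0, -0.5], [0.2, -0.9], [-0.4, 0.1], [-0.1, 1.2], [-0.6, 0.6], [-1.1, 0.3], [0.2, 0.3], [0.0, 1.2], [-0.3, 0.3], [-0.4, -0.1], [0.4, 1.1]]
[0.3859 0.3433 0.2801] deg 16.05
[[-0.3, -0.2], [0.1, 0.1], [0.6, -0.3], [0.2, -1.0], [0.3, 0.7], [-0.3, -0.3]]
[ 0.5215 -0.3936 -0.0381] deg -2.18
[[0.8, -2.0], [6.9, 5.2], [-7.1, 1.0], [-0.4, -2.6]]
staple [0.4943 0.0365] rest [0.3832 0.3529]
[array([0.4714, 0.0726, 0.14  ]), array([0.4693, 0.1034, 0.14  ]), array([0.4951, 0.1078, 0.14  ]), array([0.5011, 0.075 , 0.14  ])]
[array([0.4965, 0.0777, 0.14  ]), array([0.4731, 0.0749, 0.14  ]), array([0.4656, 0.107 , 0.14  ]), array([0.4911, 0.1101, 0.14  ])]
black [0.623 0.277 0.066]
blue [0.778 0.002 0.028]
cells [ 0.714 -0.213  0.069]
x-y- [279. 304.]
x+y- [381. 297.]
R up [372. 155.]
cheekL [301. 273.]
cheekR [343. 270.]
pock floor front L [271.  54.]
front R [343.  49.]
```

Request:
play_rows(
  motion=[
    [-0.171, 0, 0, 0],
    [-0.172, 0, 0, 0],
    [0, 0, 0.26, 0],
    [0, 0, 0.26, 0],
    [0, 0, 0.26, 0],
    [0, 0, 0.26, 0],
    [0, 0, 0.2, 0],
    [0, 0, 0.08, 0],
    [0, 0, 0.02, 0],
    [0, 0, 0.008, 0],
    [0, 0, 0, 0],
    [0, 0, 0, 0],
  ],
)

```text
clock: 9.52
position: [0.466, 0.1559, 0.0018]
tcp_rot: [-0.001, 0.625, 0.781, -0.001]
contact_force: [0.2, 0.1, 0.7]
finger_gap: 0.07
gripper_force: 0.0
```

Request:
play_rows(
  motion=[
    [0, 0, 0, 0],
    [0, 0, 0, 0],
    [0, 0, 0, 0],
    [0, 0, 0, 0],
    [0, 0, 0, 0],
    [0, 0, 0, 0],
    [0, 0, 0, 0],
    [0, 0, 0, 0],
    [0, 0, 0, 0],
    [0, 0, 0, 0],
    [0, 0, 0, 0],
    [0, 0, 0, 0],
  ],
  fingers=0,
  force=50,
)

```text
clock: 10.52
position: [0.4679, 0.1563, 0.0035]
tcp_rot: [0.0, 0.625, 0.781, 0.0]
contact_force: [-0.1, 0.9, -0.7]
finger_gap: 0.0135
gripper_force: 50.0
```

Request:
play_rows(
  motion=[
    [0, 0, -0.05, 0],
    [0, 0, -0.15, 0],
    [0, 0, -0.2, 0],
    [0, 0, -0.2, 0],
    [0, 0, -0.1, 0],
    [0, 0, 0, -0.0385],
    [0, 0, 0, 0],
    [0, 0, 0, 0],
  ],
)

```text
clock: 11.18
position: [0.4672, 0.1562, 0.1085]
tcp_rot: [-0.0, 0.602, 0.799, -0.0]
contact_force: [-0.7, 0.3, -1.3]
finger_gap: 0.0135
gripper_force: 50.0
```

```bash
python3 -c "
from h import *
rel([.3826,.3527,.0335])"
```

```text
t 11.18 tcp [0.4672 0.1562 0.1085] yaw_x 106.01 d_mm [212.3 -27.1  75. ] units [ 1.415 -0.181  0.5  ]
```

Request:
play_rows(
  motion=[
    [0.1, -0.013, 0, 0],
    [0.202, -0.026, 0, 0],
    [0.202, -0.026, 0, 0],
    [0.202, -0.026, 0, 0],
    [0.202, -0.026, 0, 0],
    [0.202, -0.026, 0, 0],
    [0.202, -0.026, 0, 0],
    [0.102, -0.013, 0, 0],
    [0, 0, 0, 0],
    [0, 0, 0, 0],
    [0, 0, 0, 0],
  ],
)

```text
clock: 12.1
position: [0.3825, 0.3515, 0.1076]
tcp_rot: [0.0, 0.601, 0.799, -0.001]
contact_force: [0.3, 0.5, -2.4]
finger_gap: 0.0135
gripper_force: 50.0
```

```bash
python3 -c "
from h import *
rel([.3826,.3527,.0335])
d=snap('wrist','w4');a=snap('scene','s4')['image'];b=snap('side','t4')['image']
r=lambda i:cv2.resize(i,(400,300),interpolation=cv2.INTER_CUBIC)
o=np.vstack([np.hstack([r(a[140:260,380:540]),r(b[310:430,200:360])]),np.hstack([r(d['image'][120:360,160:480]),r(d['image'][120:240,240:400])])]);cv2.imwrite('pics/p4.png',o)"
```

```text
t 12.1 tcp [0.3825 0.3515 0.1076] yaw_x 106.06 d_mm [ 1.3  0.6 74.1] units [0.008 0.004 0.494]
```

View pics/p4.png

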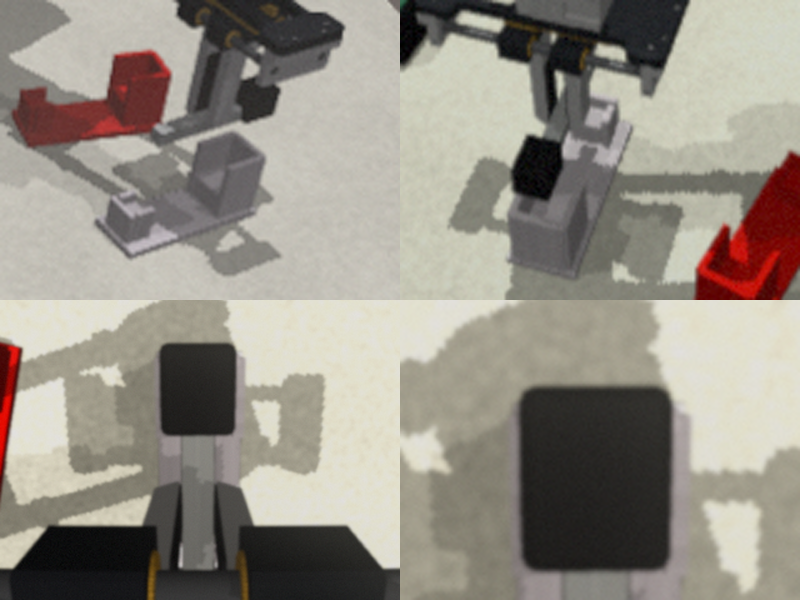

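The pin is level above the aluminium keeper, grip over the pocket. In the wrist view the grip is centred at column 318 and the keeper strips on either side are unequal, so I'll check the lateral offset numerically.

```bash
python3 - <<'E' 2>/dev/null | grep '#'
from h import *
from fit import keep,loc
d=load('w4'); c,s=np.cos(np.radians(16.06)),np.sin(np.radians(16.06))
tcp=np.array([.3825,.3515]);ax=np.array([-s,c]);lx=np.array([c,s])
cr=lambda q:((q-[240,120])*2.5).round(0)
for n,z,y in(('knob top -y',.134,.035),('knob top +y',.134,.069)):
    for x in(-.014,.014): print('#',n,cr(proj(d,[*(tcp+ax*y+lx*x),z])[0]))
for n,z,y in(('base',.008,.03),('base',.008,.073),('pocket top',.066,.045),('pocket top end',.066,.073)):
    for x in(-.028,-.0235,.0235,.028): print('#',n,x,cr(proj(d,[*loc(keep,x,y),z])[0]))
E
python3 - <<'E'
import cv2
i=cv2.imread('pics/w4.png')
for r in (175,200,225): print(r,[tuple(i[r,x]//8*8) for x in range(280,290)],[tuple(i[r,x]//8*8) for x in range(346,360)])
E
```

```text
# knob top -y [123. 273.]
# knob top -y [274. 273.]
# knob top +y [120.  85.]
# knob top +y [278.  85.]
# base -0.028 [118. 236.]
# base -0.0235 [131. 236.]
# base 0.0235 [272. 236.]
# base 0.028 [285. 236.]
# base -0.028 [115. 105.]
# base -0.0235 [129. 105.]
# base 0.0235 [274. 104.]
# base 0.028 [288. 105.]
# pocket top -0.028 [ 96. 216.]
# pocket top -0.0235 [113. 216.]
# pocket top 0.0235 [292. 216.]
# pocket top 0.028 [309. 216.]
# pocket top end -0.028 [ 93. 107.]
# pocket top end -0.0235 [111. 107.]
# pocket top end 0.0235 [294. 107.]
# pocket top end 0.028 [312. 107.]
175 [(np.uint8(112), np.uint8(120), np.uint8(128)), (np.uint8(112), np.uint8(120), np.uint8(128)), (np.uint8(112), np.uint8(128), np.uint8(128)), (np.uint8(120), np.uint8(128), np.uint8(128)), (np.uint8(128), np.uint8(128), np.uint8(136)), (np.uint8(128), np.uint8(128), np.uint8(136)), (np.uint8(120), np.uint8(120), np.uint8(128)), (np.uint8(88), np.uint8(88), np.uint8(96)), (np.uint8(56), np.uint8(56), np.uint8(56)), (np.uint8(32), np.uint8(32), np.uint8(32))] [(np.uint8(32), np.uint8(40), np.uint8(40)), (np.u
[... 2143 characters left out ...]
 (np.uint8(88), np.uint8(88), np.uint8(96))] [(np.uint8(80), np.uint8(80), np.uint8(88)), (np.uint8(112), np.uint8(112), np.uint8(120)), (np.uint8(136), np.uint8(136), np.uint8(144)), (np.uint8(144), np.uint8(144), np.uint8(152)), (np.uint8(144), np.uint8(144), np.uint8(152)), (np.uint8(144), np.uint8(144), np.uint8(152)), (np.uint8(144), np.uint8(144), np.uint8(152)), (np.uint8(144), np.uint8(144), np.uint8(152)), (np.uint8(136), np.uint8(144), np.uint8(152)), (np.uint8(136), np.uint8(144), np.uint8(152)), (np.uint8(136), np.uint8(144), np.uint8(152)), (np.uint8(128), np.uint8(152), np.uint8(152)), (np.uint8(128), np.uint8(144), np.uint8(152)), (np.uint8(128), np.uint8(144), np.uint8(152))]
```

The text implies the plate isn't centred on the keeper's origin, because the grip's end would lie beyond 73 mm. I'll measure the pocket and notch faces in the plate frame before lowering.

```bash
python3 - <<'E' | grep '#'
from h import *
from fit import *
def K_(D,p,z):
    q=atz(D,p,z)[:2]-keep[:2];c,s=np.cos(keep[2]),np.sin(keep[2]); return (np.array([c*q[0]+s*q[1],-s*q[0]+c*q[1]])*1000).round(1)
for n,D,p,z in [('S pocket front base x+',S,B1(290,207),.008),('S pocket top end x+',S,B1(380,93),.066),('S pocket top end x-',S,B1(318,42),.066),('S pocket top front x-',S,B1(248,63),.066),('S pocket top front x+',S,B1(304,106),.066),
('S notch inner base x+',S,B1(148,252),.008),('S notch outer base x+',S,B1(110,260),.008),('S notch top outer x-',S,B1(70,168),.04),
('T pocket top end x+',T,B2(450,330),.066),('T pocket top end x-',T,B2(588,362),.066),('T pocket top front x+',T,B2(505,222),.066),('T pocket top front x-',T,B2(630,260),.066),
('T notch inner base x+',T,B2(597,145),.008),('T notch inner base x-',T,B2(688,170),.008),('T notch top outer x-',T,B2(708,62),.04),('T notch top outer x+',T,B2(620,45),.04)]: print('#',n,K_(D,p,z))
E
```

```text
# S pocket front base x+ [19.4 35.2]
# S pocket top end x+ [22.5 69.1]
# S pocket top end x- [-20.8  68.9]
# S pocket top front x- [-21.7  28.5]
# S pocket top front x+ [15.2 31.1]
# S notch inner base x+ [ 16.7 -44.8]
# S notch outer base x+ [ 13.7 -63.9]
# S notch top outer x- [-18.5 -69.1]
# T pocket top end x+ [22.5 70.6]
# T pocket top end x- [-22.9  69.3]
# T pocket top front x+ [20.1 28.6]
# T pocket top front x- [-23.5  30.9]
# T notch inner base x+ [ 17.7 -46. ]
# T notch inner base x- [-16.5 -44.9]
# T notch top outer x- [-17.  -68.5]
# T notch top outer x+ [ 15.  -66.9]
```

Request:
play_rows(
  motion=[
    [-0.099, 0.007, 0, 0],
    [0, 0, 0.05, 0],
    [0, 0, 0.05, 0],
    [0, 0, 0.05, 0],
    [0, 0, 0.05, 0],
    [0, 0, 0, 0],
    [0, 0, 0, 0],
  ],
)

```text
clock: 12.83
position: [0.3873, 0.3384, 0.0775]
tcp_rot: [-0.0, 0.601, 0.799, -0.001]
contact_force: [-0.0, -0.6, -0.9]
finger_gap: 0.0136
gripper_force: 50.0
```

Request:
play_rows(
  motion=[
    [0, 0, 0.05, 0],
    [0, 0, 0.05, 0],
    [0, 0, 0.05, 0],
    [0, 0, 0.05, 0],
    [0, 0, 0.03, 0],
    [0, 0, 0, 0],
    [0, 0, 0, 0],
  ],
)

```text
clock: 13.42
position: [0.3877, 0.3384, 0.0434]
tcp_rot: [-0.0, 0.601, 0.799, -0.0]
contact_force: [-1.0, -0.4, -1.1]
finger_gap: 0.0133
gripper_force: 50.0
```

```bash
python3 -c "
from h import *
rel([.3876,.3375,.0335]);print(sensors.get_obs()['contact_force'],sensors.get_obs()['moment'])"
```

```text
t 13.42 tcp [0.3877 0.3384 0.0434] yaw_x 106.08 d_mm [-0.8 -0.3  9.9] units [-0.005 -0.002  0.066]
[-1.01854036 -0.43782042 -1.07938281] [-0.03512056 -0.10723092 -0.06080219]
```

No contact so far. Lowering the rest of the way.

Request:
play_rows(
  motion=[
    [-0.005, 0, 0.02, 0],
    [0, 0, 0.02, 0],
    [0, 0, 0.015, 0],
    [0, 0, 0.008, 0],
    [0, 0, 0.005, 0],
    [0, 0, 0, 0],
    [0, 0, 0, 0],
    [0, 0, 0, 0],
  ],
)

```text
clock: 14.08
position: [0.3882, 0.3378, 0.0338]
tcp_rot: [0.0, 0.601, 0.799, 0.0]
contact_force: [-0.5, -0.6, -2.0]
finger_gap: 0.0133
gripper_force: 50.0
```

```bash
python3 -c "
from h import *
rel([.3876,.3375,.0335]);print(sensors.get_obs()['contact_force'],sensors.get_obs()['moment'])
a=snap('scene','s5')['image'];b=snap('side','t5')['image']
r=lambda i:cv2.resize(i,(400,300),interpolation=cv2.INTER_CUBIC)
cv2.imwrite('pics/p5.png',np.hstack([r(a[170:260,400:520]),r(b[330:420,220:340])]))"
```

```text
t 14.08 tcp [0.3882 0.3378 0.0338] yaw_x 106.08 d_mm [-0.1 -0.6  0.3] units [-0.001 -0.004  0.002]
[-0.45331994 -0.60973475 -2.00321283] [-0.03269015 -0.07729578 -0.03308748]
```

View pics/p5.png

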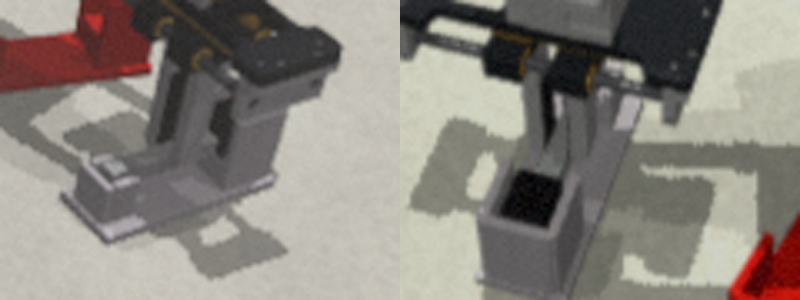

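The grip is inside the pocket and the shank end is in the notch. Touching down, releasing and rising.

Request:
play_rows(
  motion=[
    [0, 0, 0.003, 0],
    [0, 0, 0.003, 0],
    [0, 0, 0, 0],
    [0, 0, 0, 0],
  ],
)

```text
clock: 14.52
position: [0.3882, 0.3379, 0.0334]
tcp_rot: [0.0, 0.601, 0.799, 0.0]
contact_force: [-1.7, -0.9, 6.7]
finger_gap: 0.0138
gripper_force: 50.0
```

Request:
play_rows(
  motion=[
    [0, 0, 0, 0],
    [0, 0, 0, 0],
    [0, 0, 0, 0],
    [0, 0, 0, 0],
    [0, 0, 0, 0],
    [0, 0, 0, 0],
    [0, 0, -0.1, 0],
    [0, 0, -0.25, 0],
    [0, 0, -0.25, 0],
    [0, 0, -0.25, 0],
    [0, 0, -0.25, 0],
    [0, 0, -0.25, 0],
    [0, 0, -0.25, 0],
    [0, 0, -0.1, 0],
    [0, 0, 0, 0],
    [0, 0, 0, 0],
  ],
  fingers=70,
)

```text
clock: 15.85
position: [0.3881, 0.3378, 0.2879]
tcp_rot: [0.0, 0.601, 0.799, 0.0]
contact_force: [-0.2, -0.1, 0.5]
finger_gap: 0.0703
gripper_force: 0.0
```

```bash
python3 - <<'E' | grep -v '^\[\|^black\|^blue\|^cells'
from h import *
from fit import case,keep
rel([case[0],case[1],.12])
d=snap('wrist','w6')
g=d['image']; m=(g.max(2)<60).astype(np.uint8)[:300]
n,l,st,c=cv2.connectedComponentsWithStats(m)
for k in range(1,n):
    if st[k,4]>300: print('blob',st[k].tolist(),c[k].round(1))
kn=lambda x,y,z:[keep[0]+np.cos(keep[2])*x-np.sin(keep[2])*y,keep[1]+np.sin(keep[2])*x+np.cos(keep[2])*y,z]
print('pred knob top',proj(d,kn(0,.046,.06)))
E
```

```text
staple [0.4943 0.0365] rest [0.3832 0.3529]
t 15.85 tcp [0.3881 0.3378 0.2879] yaw_x 106.09 d_mm [-403.8   13.2  167.8] units [-2.692  0.088  1.119]
blob [307, 158, 22, 27, 589] [317.5 171. ]
blob [437, 258, 51, 42, 1069] [454.9 276.9]
blob [211, 268, 45, 32, 740] [239.5 287.5]
blob [381, 269, 23, 31, 380] [389.1 288.1]
pred knob top [[318.2218173  171.50210921]]
```

The pin is seated: grip blob at (317.5,171.0) against a prediction of (318.2,171.5). On to the lid handle.

Request:
play_rows(
  motion=[
    [-0.269, 0.009, 0, 0],
    [-0.269, 0.009, 0, 0],
    [-0.269, 0.009, 0, 0],
    [-0.269, 0.009, 0, 0],
    [-0.269, 0.009, 0, 0],
    [-0.269, 0.009, 0, 0],
    [-0.269, 0.009, 0, 0],
    [-0.269, 0.009, 0, 0],
    [-0.269, 0.008, 0, 0],
    [-0.271, 0.008, 0, 0],
    [0, 0, 0, 0],
  ],
  fingers=56,
)

```text
clock: 16.82
position: [0.5136, -0.0533, 0.2843]
tcp_rot: [-0.001, 0.604, 0.797, -0.003]
contact_force: [0.4, 0.4, -0.1]
finger_gap: 0.056
gripper_force: 0.0
```

Request:
play_rows(
  motion=[
    [0, 0, 0, 0.0742],
    [0, 0, 0, 0.0742],
    [0, 0, 0, 0.0742],
    [0, 0, 0, 0.0742],
    [0, 0, 0, 0.0742],
    [0, 0, 0, 0.0742],
    [0, 0, 0, 0.0742],
    [0, 0, 0, 0.0742],
    [0, 0, 0, 0.0742],
    [0, 0, 0, 0.0742],
    [0, 0, 0, 0.0742],
    [0, 0, 0, 0.0742],
    [0, 0, 0, 0.0742],
    [0, 0, 0, 0.0742],
    [0, 0, 0, 0],
    [0, 0, 0, 0],
  ],
)

```text
clock: 18.15
position: [0.5117, -0.046, 0.2859]
tcp_rot: [-0.001, 0.994, 0.111, -0.002]
contact_force: [0.4, -0.4, -0.1]
finger_gap: 0.056
gripper_force: 0.0
```

```bash
python3 - <<'E' | grep '^t \|#'
from h import *
from fit import *
rel([case[0],case[1],.113])
def L_(D,p,z):
    q=atz(D,p,z)[:2]-case[:2];c,s=np.cos(case[2]),np.sin(case[2]); return (np.array([c*q[0]+s*q[1],-s*q[0]+c*q[1]])*1000).round(1)
# handle top corners z=.138
for q in ((302,133),(325,128),(375,263),(399,258)): print('# S handle',L_(S,A(*q),.138))
for q in ((217,110),(412,152),(215,125),(408,163)): print('# T handle',L_(T,C(*q),.138))
E
```

```text
t 18.15 tcp [ 0.5117 -0.046   0.2859] yaw_x 12.78 d_mm [  1.6   1.  172.9] units [0.011 0.007 1.153]
# S handle [-47.   -6.1]
# S handle [-46.4   5.5]
# S handle [50.7 -6.8]
# S handle [51.7  4.3]
# T handle [51.7 -5.8]
# T handle [-48.7  -7. ]
# T handle [48.4  5.8]
# T handle [-49.4   1.8]
```

Request:
play_rows(
  motion=[
    [0.015, 0.008, 0.2, 0.002],
    [0, 0, 0.25, 0],
    [0, 0, 0.25, 0],
    [0, 0, 0.25, 0],
    [0, 0, 0.15, 0],
    [0, 0, 0.05, 0],
    [0, 0, 0, 0],
    [0, 0, 0, 0],
  ],
)

```text
clock: 18.82
position: [0.5156, -0.0473, 0.1157]
tcp_rot: [0.0, 0.994, 0.109, 0.0]
contact_force: [-0.3, 1.3, 0.8]
finger_gap: 0.0564
gripper_force: 0.0
```

Request:
play_rows(
  motion=[
    [0, 0, 0, 0],
    [0, 0, 0, 0],
    [0, 0, 0, 0],
    [0, 0, 0, 0],
    [0, 0, 0, 0],
    [0, 0, 0, 0],
    [0, 0, 0, 0],
    [0, 0, 0, 0],
    [0, 0, 0, 0],
    [0, 0, 0, 0],
    [0, 0, 0, 0],
    [0, 0, 0, 0],
  ],
  fingers=0,
  force=60,
)

```text
clock: 19.82
position: [0.515, -0.0467, 0.1155]
tcp_rot: [-0.0, 0.994, 0.108, 0.0]
contact_force: [-1.5, 3.1, 4.3]
finger_gap: 0.0112
gripper_force: 60.0
```

Request:
play_rows(
  motion=[
    [0, 0, -0.02, 0],
    [0, 0, -0.04, 0],
    [0, 0, -0.06, 0],
    [0, 0, -0.06, 0],
    [0, 0, -0.08, 0],
    [0, 0, -0.08, 0],
    [0, 0, -0.08, 0],
    [0, 0, -0.08, 0],
    [0, 0, -0.08, 0],
    [0, 0, -0.08, 0],
    [0, 0, -0.08, 0],
    [0, 0, -0.06, 0],
    [0, 0, 0, 0],
    [0, 0, 0, 0],
  ],
)

```text
clock: 20.98
position: [0.5153, -0.0474, 0.2358]
tcp_rot: [0.0, 0.994, 0.108, 0.001]
contact_force: [0.4, -0.7, -3.8]
finger_gap: 0.0114
gripper_force: 60.0
```

```bash
python3 -c "
from h import *
rel([.528,-.397,.0385]);print(sensors.get_obs()['contact_force'],sensors.get_obs()['moment'])
d=snap('wrist','w7');snap('scene','s7')"
```

```text
t 20.98 tcp [ 0.5153 -0.0474  0.2358] yaw_x 12.41 d_mm [-63.  344.  197.6] units [-0.42   2.293  1.317]
[ 0.3948071  -0.67612388 -3.8328283 ] [-0.02874498  0.01132632 -0.01620708]
```

Request:
play_rows(
  motion=[
    [-0.018, 0.096, 0, 0],
    [-0.035, 0.191, 0, 0],
    [-0.035, 0.191, 0, 0],
    [-0.035, 0.191, 0, 0],
    [-0.035, 0.191, 0, 0],
    [-0.035, 0.191, 0, 0],
    [-0.035, 0.191, 0, 0],
    [-0.035, 0.191, 0, 0],
    [-0.035, 0.191, 0, 0],
    [-0.035, 0.191, 0, 0],
    [-0.035, 0.191, 0, 0],
    [-0.035, 0.191, 0, 0],
    [-0.017, 0.096, 0, 0],
    [0, 0, 0, 0.034],
    [0, 0, 0, 0.034],
    [0, 0, 0, 0.034],
    [0, 0, 0, 0.034],
    [0, 0, 0, 0],
    [0, 0, 0, 0],
  ],
)

```text
clock: 22.67
position: [0.5273, -0.396, 0.2345]
tcp_rot: [-0.001, 1.0, 0.002, -0.001]
contact_force: [0.6, -0.3, -4.2]
finger_gap: 0.0111
gripper_force: 60.0
```

```bash
python3 -c "
from h import *
rel([.528,-.397,.0385]);print(sensors.get_obs()['contact_force'],sensors.get_obs()['moment'],sensors.get_obs()['joints'])"
```

```text
t 22.67 tcp [ 0.5273 -0.396   0.2345] yaw_x 0.27 d_mm [  0.9   1.3 196. ] units [0.006 0.009 1.307]
[ 0.55581219 -0.25012174 -4.24118023] [ 0.0596783   0.04076676 -0.05612231] [-7.49670013e-01  3.93522094e-01  1.25637414e+00  2.39808675e-04
  1.49346351e+00  8.16475180e-01]
```

Request:
play_rows(
  motion=[
    [0.006, 0.009, 0.1, 0],
    [0, 0, 0.15, 0],
    [0, 0, 0.2, 0],
    [0, 0, 0.2, 0],
    [0, 0, 0.2, 0],
    [0, 0, 0.15, 0],
    [0, 0, 0.1, 0],
    [0, 0, 0.08, 0],
    [0, 0, 0.05, 0],
    [0, 0, 0.03, 0],
    [0, 0, 0.02, 0],
    [0, 0, 0.01, 0],
    [0, 0, 0, 0],
    [0, 0, 0, 0],
  ],
)

```text
clock: 23.83
position: [0.5289, -0.3985, 0.0427]
tcp_rot: [0.001, 1.0, 0.002, 0.001]
contact_force: [0.2, -0.5, -4.3]
finger_gap: 0.0112
gripper_force: 60.0
```

Request:
play_rows(
  motion=[
    [0, 0, 0.008, 0],
    [0, 0, 0.008, 0],
    [0, 0, 0.006, 0],
    [0, 0, 0, 0],
    [0, 0, 0, 0],
    [0, 0, 0, 0],
  ],
)

```text
clock: 24.33
position: [0.5284, -0.3981, 0.0386]
tcp_rot: [0.0, 1.0, 0.001, 0.0]
contact_force: [0.0, 0.6, -3.9]
finger_gap: 0.0117
gripper_force: 60.0
```

Request:
play_rows(
  motion=[
    [0, 0, 0.004, 0],
    [0, 0, 0.003, 0],
    [0, 0, 0, 0],
    [0, 0, 0, 0],
  ],
)

```text
clock: 24.67
position: [0.5285, -0.3981, 0.0385]
tcp_rot: [0.0, 1.0, 0.001, 0.0]
contact_force: [-1.1, 1.2, 4.2]
finger_gap: 0.0111
gripper_force: 60.0
```

Request:
play_rows(
  motion=[
    [0, 0, 0, 0],
    [0, 0, 0, 0],
    [0, 0, 0, 0],
    [0, 0, 0, 0],
    [0, 0, 0, 0],
    [0, 0, 0, 0],
    [0, 0, 0, 0],
    [0, 0, -0.1, 0],
    [0, 0, -0.2, 0],
    [0, 0, -0.25, 0],
    [0, 0, -0.25, 0],
    [0, 0, -0.25, 0],
    [0, 0, -0.25, 0],
    [0, 0, 0, 0],
    [0, 0, 0, 0],
    [0, 0, 0, 0],
  ],
  fingers=56,
)

```text
clock: 26.0
position: [0.528, -0.3976, 0.2317]
tcp_rot: [-0.0, 1.0, 0.002, -0.0]
contact_force: [0.5, -0.4, -0.6]
finger_gap: 0.0558
gripper_force: 0.0
```

```bash
python3 - <<'E' | grep '^t \|#'
from h import *
from fit import *
rel([.528,-.397,.2]); print('#',sensors.get_obs()['contact_force'])
d=snap('side','t8');s=snap('scene','s8')
# lid top grey blob vs predicted plate corners (scene)
P=[[.528+a*.09,-.398+b*.11,.003+.018] for a,b in((-1,-1),(1,-1),(1,1),(-1,1))]
print('# pred corners side',proj(d,P).round(0).tolist(),'scene',proj(s,P).round(0).tolist())
for n,D,z in(('side',d,0),('scene',s,0)):
    g=D['image'];q=proj(D,P).mean(0).astype(int);mx=g.max(2).astype(int)
    m=((mx>70)&(mx<185)&(np.ptp(g,axis=2)<25)).astype(np.uint8); m=cv2.erode(m,np.ones((2,2)))
    k,l,st,c=cv2.connectedComponentsWithStats(m,connectivity=4); o=cv2.convexHull(proj(D,P).astype(np.float32))
    msk=np.zeros(m.shape,np.uint8);cv2.fillConvexPoly(msk,o.astype(int),1)
    i=max(range(1,k),key=lambda j:((l==j)&(msk>0)).sum()); print('#',n,'overlap',((l==i)&(msk>0)).sum(),msk.sum(),'bbox',st[i].tolist())
    w=cv2.minAreaRect(np.argwhere((l==i))[:,::-1].astype(np.float32)); print('#',w)
# seated pin grip in scene/side: dark blob near predicted knob
for D in(d,s):
    kn=[*loc(keep,0,.046),.06];q=proj(D,kn)[0];x,y=q.astype(int);w=D['image'][y-14:y+14,x-14:x+14].max(2)<55
    yy,xx=np.nonzero(w);print('# knob pred',q.round(1),'obs',xx.mean()+x-14,yy.mean()+y-14,w.sum())
E
```

```text
t 26.0 tcp [ 0.528  -0.3976  0.2317] yaw_x 0.17 d_mm [ 0.1 -0.6 31.7] units [ 0.    -0.004  0.211]
# [ 0.47720394 -0.36001066 -0.62122917]
# pred corners side [[414.0, 173.0], [363.0, 156.0], [329.0, 189.0], [383.0, 210.0]] scene [[58.0, 282.0], [38.0, 356.0], [168.0, 339.0], [171.0, 269.0]]
# side overlap 2154 2529 bbox [331, 157, 86, 53, 2240]
# ((373.1938171386719, 182.9519805908203), (81.4936752319336, 48.73736572265625), 8.914926528930664)
# scene overlap 7927 8826 bbox [39, 269, 133, 90, 8268]
# ((104.96924591064453, 313.2538757324219), (73.4285659790039, 141.5236358642578), 82.87498474121094)
# knob pred [259.4 389.3] obs 258.9710144927536 389.1304347826087 207
# knob pred [470.7 202.5] obs nan nan 0<stdin>:18: RuntimeWarning: Mean of empty slice.
  ret = ret.dtype.type(ret / rcount)
```

The lid outline and pin grip match their predicted positions, and the gripper is clear. Handing in.

```bash
python3 -c "
from cell import hand_in
print(hand_in())"
```

```text
the job is handed in; nothing more can be done
None
```

I handed the job in at about 26 s of the 70 s allowed: the pin is in the aluminium keeper with its grip in the pocket, and the lid is flat on the rubber mat. The last camera check put both within a few millimetres of target; hand-in returned no verdict.

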